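Third hand at the print-lab bench: open the screw jar, hold the bracket to the rail

TASK

I am about to screw the large printed bracket to the aluminium rail of the assembly fixture from behind: first twist the cap of the screw jar anticlockwise, fully open to its stop, so that I can get at the screws. Then set the large bracket flat on the fixture's bed with its tall face flat against the rail, centred along it between the two lines, push the rail back on its springs until its pointer stands between the two scale lines (never to the end of its travel), hold it steady there for a few seconds, and finish while still holding and pushing like that: do not let go. Leave the small bracket, the low white jar, the screwdriver and the calipers where they are.

Things in the scene. Friction and masses are not known exactly. Their poses are not given: they have to be found in the camera images.
- jar: clear round jar of steel screws, 60 mm across, fixed to the bench by a black square foot 80 x 80 x 14 mm; origin at the bench under its axis, z up. It may stand on either side of the fixture
- cap_top (a point): centre of the top of the jar's white ribbed screw cap, 98 mm above the bench. The cap is a cylinder 44 mm across and 26 mm tall (72 to 98 mm above the bench) on the jar's axis; below it are a neck 38 mm across and, from 64 mm down, a shoulder widening to 60 mm at 56 mm. It may be gripped at any yaw
- cap (a joint): turn of the cap in rad: 0 closed, grows anticlockwise seen from above, stop at 1.4 = fully open; it is captive, does not rise, and stays where it is left (about 0.06 N m friction). A dark bar on its top points from the centre to the rim; at 0 the bar points to the jar's -x, where a white mark is on the glass
- bracket: the large tan printed bracket, about 90 g, loose on the bench. Foot plate 60 (x) x 80 (y) x 8 mm; tall face plate 8 mm thick, 80 mm wide, 50 mm tall along its +x edge; in the middle a rib 12 mm thick (y) from x = -22 to +22 mm, rising from 8 to 46 mm, good to grip across. Origin: centre of its underside, x towards the tall face, z up. It may lie on either side of the fixture
- bracket_face (a point): bottom middle of the bracket's outer tall face, 30 mm in +x from the bracket's origin; x points out of the face
- fixture: assembly fixture fixed to the bench: dark bed plate, its top 18 mm above the bench, reaching from x = -60 to +95 mm and y = -105 to +105 mm; across it the aluminium rail, and behind that a fixed back block (x = 75 to 93 mm, top at 62 mm). At the rail's +y end stands a white scale bar (y = 90 to 102 mm, top at 56 mm) with two dark cross lines for the pointer. Origin: on the bench under the middle of the rail's length, x is the pushing direction (towards the rail), z up
- rail_face (a point): middle of the lower edge of the rail's front face (the face towards the fixture's -x), 25 mm in +x from the fixture's origin when the rail is not pushed, 19 mm above the bench; it moves with the rail. The rail is 160 mm long (y), 20 mm thick, 40 mm tall (top 59 mm above the bench), with two dark lines at 41 mm either side of its middle
- rail_bar (a joint): how far the rail is pushed back towards the fixture's +x, in m: 0 free, end of travel 0.026. The springs give 2 N at 0 and 1 N more per mm. The dark pointer on the rail's +y end is over the two scale lines at 0.006 and 0.014 (8 to 16 N)
- small_bracket: small tan printed bracket, same form as the large one but 42 x 45 mm and 32 mm tall; loose, not part of the job. Origin: centre of its underside
- squat_jar: low white round jar, 72 mm across, 44 mm high; loose, not part of the job. Origin: centre of its underside
- screwdriver: screwdriver 170 mm long lying on the bench; not part of the job
- calipers: steel calipers lying flat, 160 mm long, 10 mm high; not part of the job
Mind the look-alikes: they are no part of the job. What is shaped like the bracket but purple or yellow is not meant.

How it is judged:
By the outcome, as a careful person would: the job done as asked, in the order asked, and still so for the second after the job is handed in, while the arm keeps its last pose, push and grip.
It also fails if it takes over 64 s, if anything falls off the work surface, if the arm or the gripper's body presses on something with over 40 N, if the wrist force passes 120 N, or if a joint passes its speed limit or range.

ROBOT

A 7-joint arm with a two-finger parallel gripper is mounted at the origin on the work surface. World frame = base frame: x ahead of the robot, y to its left, z up, the work surface at z = 0. Lengths are in m, angles in rad, forces in N, time in s.
With the tool pointing down it reaches from about 0.35 to 0.9 m from the base axis. Payload 7.2 kg.
Tool frame: the origin (TCP) lies on the centre line of the jaws, within the pads' length; the fingertips stand 11 mm ahead of it and the grasp point (between the pads) lies 8 mm behind it (bot.finger_overhang is the distance from the TCP to the fingertips, in m); z points along the fingers, y is the direction in which the jaws open and shut (so a half turn about z gives the same grasp; the last joint's range is limited). The gripper opens to 85 mm and grips with 20 to 120 N. Pads are 22 mm wide; open, the fingers measure 114 mm over their backs; the gripper's body (76 mm by 85 mm) begins 54 mm behind the grasp point. The pads swing forward as they close: fully open they stand 13 mm farther back than shut.
Start: joints at [-1.232, 0.411, -0.013, 1.596, 0.006, 1.134, -0.082], TCP at [0.247, 0.574, 0.242] pointing down, gripper open.
Joint ranges: [-2.95, 2.95], [-0.29, 1.99], [-1.47, 1.44], [0.14, 2.54], [-1.03, 4.17], [0.13, 1.85], [-2.86, 2.86]. Speed limits (rad/s): [2.39, 2.39, 3.01, 3.01, 3.14, 3.14, 3.14].

INTERFACE

Orientations are given as a unit quaternion [w, x, y, z].
In Python, from rig import bot gives the robot as it stands. The module is installed in compiled form; this text tells all that it offers.
- The arm moves only by the shell command python3 -m jog 'ROWS' [FORCE]. ROWS is a JSON object of lists of equal length, an entry for each row: "claw": the closure, from 0 (fully open) to 1 (shut); "linear": the shift along the tool's x, y, z in m, a list of three; "roll": the turn about the tool's z in degrees. In form: {"claw": [claw, ...], "linear": [[dx, dy, dz], ...], "roll": [roll, ...]}. A call has 1 to 20 rows; each row shifts and turns the commanded pose from where the row before left it, along the tool's axes as they then stand; what a row does not reach is not made up. A row lasts 1/10 s, in which the tool goes at most 50 mm and 8.59 degrees, less where a joint would pass 70% of its speed; a pose out of reach is approached as far as the arm can. A call with a gripper value outside its range is refused whole. The fingers move at their own pace and stop on an object; FORCE is the grip in N (left out, the last holds). Time passes only in rows, so rows that do not move let the fingers close. It gives the time, the measured TCP pose, the force and the opening at its end, in the units of the state.
- bot.observe(): the state, without advancing time (a new reading comes with each control period).
- bot.capture(name): name is "scene" or "top" or "wrist"; returns (picture, depth): 400x640x3 uint8, red, green, blue; 400x640 float32, m along the optical axis (not along the pixel's ray), 0 where there is no reading.
- bot.get_calibration(name): a dict with "mtx" (3x3 intrinsics, pixels), "rvec" (rotation vector, rad) and "tvec" (3), from world to camera coordinates, as OpenCV has them. Camera axes: x right, y down, z forward; pixel columns grow to the right and rows downward; lengths in m; the calibration is good to about 2 mm. A picture is of the moment at which its call begins: read the wrist's pose just before it. get_calibration takes no time and is no camera call; for the wrist camera it gives the pose at the moment of the call.
- bot.close_job(): hands the job in, once; it reports no verdict.
The state is a dict: "time": time; "joint_pos": joint angles; "qd": joint speeds; "joint_torque": joint torques, N m; "tool_pos": TCP position; "eef_rot": TCP orientation; "force": force on the tool from outside, world axes, zero at the start; "torque": the same for the moment, N m; "grip_width": opening from 0.0 (shut) to 1.0 (fully open).
Only numpy, scipy, OpenCV 4.12 (cv2) and the standard library are available. Lean on these libraries where they do the work, as an engineer would, in place of code of your own. Each camera call takes 0.05 s, during which the arm holds its last target.

## Working session

There is one attempt and no reset: what is moved stays moved. The work goes in short steps, Python scripts to look and compute and a shell command to move; the robot and the scene stay as the last step left them, time stands still between calls to the robot, and variables do not carry over. Pictures are saved under pics/ and viewed, and the job is handed in when it is done.

```bash
mkdir -p pics; cat > h.py <<'E'
import numpy as np, cv2
from rig import bot
def cal(n):
    c=bot.get_calibration(n); R=cv2.Rodrigues(np.array(c['rvec'],float))[0]
    return np.array(c['mtx'],float),R,np.array(c['tvec'],float).ravel()
def ray(n,u,v,z,C=None):
    K,R,t=C or cal(n); d=R.T@np.linalg.inv(K)@np.array([u,v,1.]); o=-R.T@t
    return o+d*(z-o[2])/d[2]
def proj(n,P,C=None):
    K,R,t=C or cal(n); p=K@(R@np.array(P,float)+t); return p[:2]/p[2]
def cloud(n,dep,C=None):
    K,R,t=C or cal(n); v,u=np.mgrid[:dep.shape[0],:dep.shape[1]]
    r=np.stack([u,v,np.ones_like(u)],-1)@np.linalg.inv(K).T*dep[...,None]
    return (r-t)@R
def snap(n,f):
    C=cal(n); p,d=bot.capture(n); cv2.imwrite('pics/'+f+'.png',p[...,::-1]); np.savez('pics/'+f+'.npz',p=p,d=d,K=C[0],R=C[1],t=C[2]); return p,d,C
def load(f):
    a=np.load('pics/'+f+'.npz'); return a['p'],a['d'],(a['K'],a['R'],a['t'])
E
python3 - <<'E'
from h import *
for n in('scene','top'):
    p,d,C=snap(n,n+'0'); print(n,-C[1].T@C[2])
s=bot.observe(); print({k:np.round(v,3) for k,v in s.items()}, bot.finger_overhang)
E
```

```text
scene [1.31246636 0.18930709 0.61478145]
top [0.38675882 0.02536545 1.35485656]
{'time': np.float64(0.1), 'joint_pos': array([-1.232,  0.412, -0.013,  1.597,  0.006,  1.134, -0.082]), 'qd': array([ 0.   , -0.002,  0.   , -0.003, -0.001,  0.002, -0.001]), 'joint_torque': array([ 2.0000e-03, -6.0182e+01,  6.8400e-01, -3.0009e+01,  1.4000e-02,
        6.0000e-03, -0.0000e+00]), 'tool_pos': array([0.247, 0.574, 0.242]), 'eef_rot': array([-0.   ,  0.202,  0.979, -0.001]), 'force': array([ 0.261,  0.925, -0.141]), 'torque': array([-0.032,  0.015,  0.009]), 'grip_width': np.float64(1.002)} 0.011
```

View pics/scene0.png

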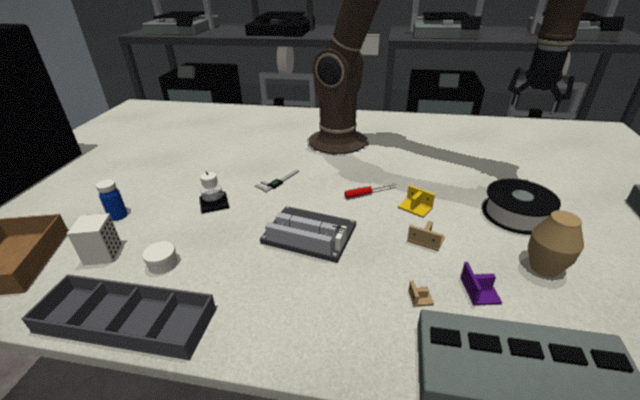

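View pics/top0.png

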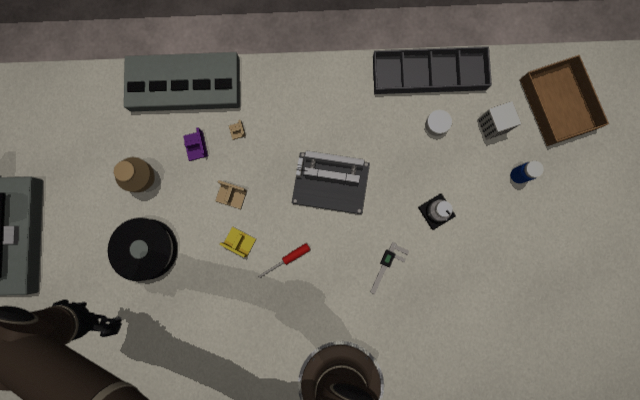

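The top view has world +x up and +y to the left. The jar is at px (438,210), the tan large bracket at (231,194), the fixture at (331,182), the small bracket at (237,130) and the squat jar at (439,123). I'll zoom in on these.

```bash
python3 - <<'E'
from h import *
p,d,C=load('top0')
def crop(x0,y0,w,h,s): return cv2.resize(p[y0:y0+h,x0:x0+w,::-1],None,fx=s,fy=s,interpolation=cv2.INTER_CUBIC)
a=crop(283,140,100,80,4);b=crop(205,165,60,80,4);c=crop(410,185,60,50,4)
im=np.zeros((600,800,3),np.uint8); im[:320,:400]=a; im[:320,400:640]=b; im[330:530,:240]=c
ps,_,_=load('scene0'); e=cv2.resize(ps[155:265,180:370,::-1],None,fx=2.5,fy=2.5); im[325:600,250:725]=e
cv2.imwrite('pics/zoom0.png',im)
X=cloud('top',d,C)
for (u,v) in [(438,210),(420,210),(331,195),(330,182),(231,194),(225,194),(331,160),(330,174),(300,205),(380,240)]: print(u,v,X[v,u].round(3))
E
```

```text
438 210 [ 0.483 -0.281  0.097]
420 210 [0.387 0.025 1.355]
331 195 [0.543 0.01  0.018]
330 182 [0.581 0.012 0.017]
231 194 [0.553 0.302 0.034]
225 194 [0.556 0.324 0.012]
331 160 [0.64  0.007 0.054]
330 174 [0.598 0.011 0.062]
300 205 [ 0.518  0.103 -0.001]
380 240 [ 0.407 -0.13   0.002]
```

View pics/zoom0.png

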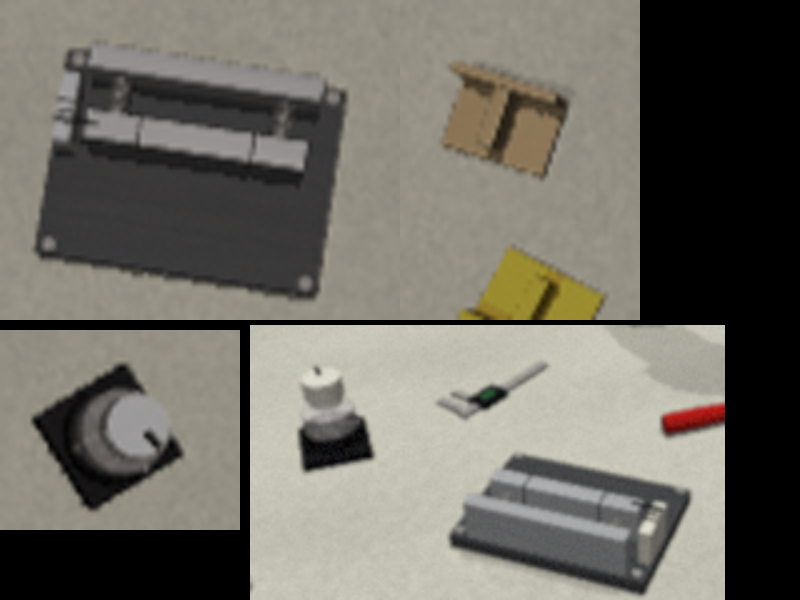

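```bash
python3 - <<'E'
from h import *
p,d,C=load('top0'); X=cloud('top',d,C)
hsv=cv2.cvtColor(p,cv2.COLOR_RGB2HSV)
# cap: bright pixels by mask near jar
g=p.min(2).astype(int)
m=np.zeros(g.shape,bool); m[185:235,410:470]=True
cm=m&(d>0)&(X[...,2]>0.088)&(X[...,2]<.11)
v,u=np.nonzero(cm); (c,s,a)=cv2.minAreaRect(np.c_[u,v].astype(np.float32)); cc,rr=cv2.minEnclosingCircle(np.c_[u,v].astype(np.float32))
print('cap px',cc,rr,s,len(u),ray('top',*cc,.098,C).round(4),np.median(X[cm],0).round(4), (X[cm].max(0)-X[cm].min(0)).round(3))
# bar dark pixels within the cap
vb,ub=np.nonzero(m&(np.hypot(*(np.mgrid[:400,:640][::-1]-np.array(cc)[:,None,None]))<rr-1)&(g<60)); 
if len(ub): print('bar',ub.mean(),vb.mean(),ray('top',ub.mean(),vb.mean(),.098,C).round(4))
# jar foot (black)
fm=(m&(p.max(2)<35)).astype(np.uint8); v,u=np.nonzero(fm)
P=np.array([ray('top',a,b,.014,C)[:2] for a,b in zip(u,v)]); r=cv2.minAreaRect(P.astype(np.float32)); print('foot',r)
# bracket: tan
H,S,V=[hsv[...,i].astype(int) for i in range(3)]
bm=np.zeros(g.shape,bool); bm[165:220,205:260]=True
bm&=(S>70); v,u=np.nonzero(bm); print('hsv',np.median(H[bm]),bm.sum())
w=bm&(d>0)
foot=w&(X[...,2]<.014); top=w&(X[...,2]>.036)
print('foot n',foot.sum(),cv2.minAreaRect(X[foot][:,:2].astype(np.float32)),'zmed',np.median(X[foot][:,2]))
print('all',cv2.minAreaRect(X[w][:,:2].astype(np.float32)))
t=X[top]; print('top',len(t),cv2.minAreaRect(t[:,:2].astype(np.float32)),t[:,2].max(),t.mean(0))
# bed
f=np.zeros(g.shape,bool); f[145:220,288:375]=True; f&=(d>0)&(X[...,2]>.012)
Q=X[f]; print('fixture',len(Q),cv2.minAreaRect(Q[:,:2].astype(np.float32)))
dark=np.zeros(g.shape,np.uint8); dark[140:222,285:377]=(p.max(2)[140:222,285:377]<95)
v,u=np.nonzero(dark); P=np.array([ray('top',a,b,.018,C)[:2] for a,b in zip(u,v)]); print('bed dark',cv2.minAreaRect(P.astype(np.float32)))
E
```

```text
cap px (443.8265380859375, 208.7244873046875) 8.484419822692871 (15.0, 16.0) 219 [ 0.4857 -0.2966  0.098 ] [ 0.4871 -0.2971  0.0979] [0.041 0.044 0.017]
bar 447.7142857142857 212.28571428571428 [ 0.4757 -0.3066  0.098 ]
foot ((0.48495978116989136, -0.2957220673561096), (0.07572560012340546, 0.07849299907684326), 29.069177627563477)
hsv 18.0 553
foot n 365 ((0.5494174361228943, 0.3091055750846863), (0.07964050024747849, 0.05289376527070999), 70.85944366455078) zmed 0.008766125755955251
all ((0.5522745251655579, 0.3080461621284485), (0.07969449460506439, 0.05931517854332924), 69.89669799804688)
top 146 ((0.556317925453186, 0.3061630129814148), (0.07892744988203049, 0.05042651295661926), 69.89669799804688) 0.056833092338046766 [0.56432064 0.3030782  0.04687165]
fixture 3802 ((0.5810938477516174, 0.010151654481887817), (0.2098778337240219, 0.15522541105747223), 79.31881713867188)
bed dark ((0.57721346616745, 0.010979562997817993), (0.20995305478572845, 0.1570248007774353), 79.26033782958984)
```

```bash
cat >> h.py <<'E'
def axes():
    s=bot.observe(); w,x,y,z=s['eef_rot']
    from scipy.spatial.transform import Rotation as Ro
    return s,Ro.from_quat([x,y,z,w]).as_matrix()
def to(T,yaw=None):
    s,A=axes(); d=A.T@(np.array(T)-s['tool_pos']); yy=np.degrees(np.arctan2(A[1,1],A[0,1]))
    print('t',round(float(s['time']),2),'pos',np.round(s['tool_pos'],4),'yawY',round(yy,2),'tilt',np.round(A[:2,2],4),'F',np.round(s['force'],1),'gw',round(float(s['grip_width']),3),'q7',round(s['joint_pos'][6],2))
    print('  d_tool mm',np.round(d*1000,1),'rollneeded',None if yaw is None else round((yy-yaw+90)%180-90,2))
E
python3 -m jog '{"claw":[0,0,0,0,0,0,0,0,0,0,0,0,0,0,0,0,0],"linear":[[0,0,0],[0,0,0],[0,0,0],[0,0,0],[0,0,0],[0,0,0],[0,0,0],[0,0,0],[0,0,0],[-0.028,0.037,-0.0075],[-0.028,0.037,-0.0075],[-0.028,0.037,-0.0075],[-0.028,0.037,-0.0075],[-0.028,0.037,-0.0075],[-0.028,0.037,-0.0075],[-0.028,0.037,-0.0075],[-0.028,0.037,-0.0075]],"roll":[8.55,8.55,8.55,8.55,8.55,8.55,8.55,8.55,8.55,0,0,0,0,0,0,0,0]}'
python3 - <<'E'
from h import *
p,d,C=snap('wrist','w1'); print((-C[1].T@C[2]).round(3)); to([.486,-.297,.2],-10)
E
```

```text
time: 1.8
tool_pos: [0.4995, 0.2992, 0.3024]
eef_rot: [-0.0, 0.767, 0.641, -0.0]
force: [0.8, -0.2, 0.6]
grip_width: 1.001
[0.515 0.383 0.435]
t 1.85 pos [0.5057 0.2912 0.3041] yawY -10.79 tilt [ 0.0049 -0.0028] F [ 3.8 -5.8  0.9] gw 1.001 q7 -0.67
  d_tool mm [-581.3   90.3  105.7] rollneeded -0.79
```

View pics/w1.png

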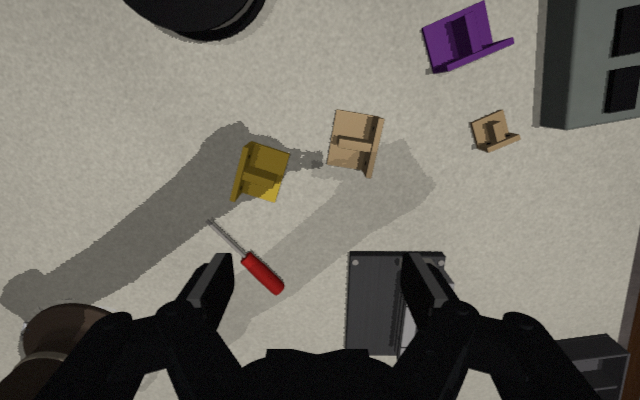

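```bash

python3 -m jog '{"claw":[0,0,0,0,0,0,0,0,0,0,0],"linear":[[-0.045,0.007,0],[-0.045,0.007,0],[-0.045,0.007,0],[-0.045,0.007,0],[-0.045,0.007,0],[-0.045,0.007,0],[-0.045,0.007,0],[-0.045,0.007,0],[0,0,0],[0,0,0],[0,0,0]],"roll":[0,0,0,0,0,0,0,0,0,0,0]}'
python3 - <<'E'
from h import *
p,d,C=snap('wrist','w2'); print((-C[1].T@C[2]).round(3)); to([.486,-.297,.2],-10)
E
```

```text
time: 2.95
tool_pos: [0.4897, -0.062, 0.302]
eef_rot: [-0.0, 0.767, 0.642, -0.0]
force: [0.0, 0.2, -0.3]
grip_width: 0.993
[0.505 0.022 0.434]
t 3.0 pos [ 0.4897 -0.0618  0.302 ] yawY -10.13 tilt [-0.0006  0.0003] F [ 0.4 -0.   0. ] gw 1.003 q7 -0.05
  d_tool mm [-232.2   37.7  101.9] rollneeded -0.13
```

View pics/w2.png

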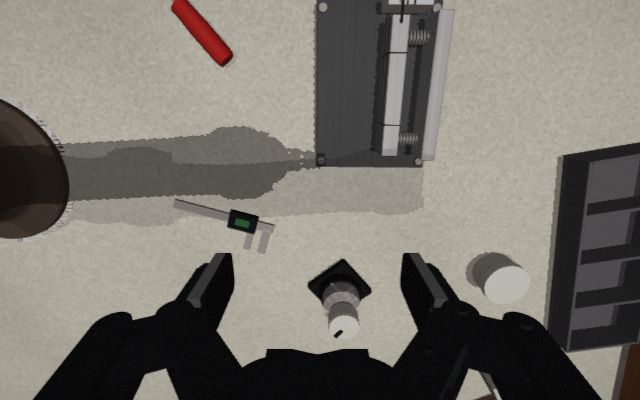

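The wrist image is sharp. Cap at px (344,327), bed at (317–440, 0–167), the rail's two lines at rows ≈52 and 123.

```bash
python3 - <<'E'
from h import *
p,d,C=load('w2'); X=cloud('w',d,C); g=p.min(2).astype(int)
cap=np.zeros(g.shape,bool); cap[300:345,320:365]=True
cm=cap&(d>0)&(X[...,2]>.092)&(X[...,2]<.105); v,u=np.nonzero(cm); cc,rr=cv2.minEnclosingCircle(np.c_[u,v].astype(np.float32))
print('cap',cc,rr,ray('w',*cc,.098,C).round(4),np.median(X[cm],0).round(4),np.ptp(X[cm],0).round(3))
# bed z=.018 edges: dark left part
w=(d>0)&(abs(X[...,2]-.018)<.005); w[:, :300]=0; w[:,460:]=0; w[200:]=0
Q=X[w]; r=cv2.minAreaRect(Q[:,:2].astype(np.float32)); print('bed',r, np.median(Q[:,2]))
# left bed edge rays
L=[]
for row in range(20,150,3):
    c=[k for k in range(300,335) if p[row,k].max()<95]
    if c: L.append(ray('w',c[0]-.5,row,.018,C)[:2])
L=np.array(L); vx,vy,x0,y0=cv2.fitLine(L.astype(np.float32),cv2.DIST_HUBER,0,.01,.01).ravel(); print('left edge yaw',np.degrees(np.arctan2(vy,vx)),x0,y0)
B=[]
for col in range(325,415,3):
    c=[k for k in range(140,185) if p[k,col].max()<75]
    B.append((col,c[-1] if c else None))
print(B)
# rail top z .059
rt=(d>0)&(abs(X[...,2]-.059)<.004); rt[:,:375]=0; rt[:,412:]=0; rt[170:]=0
Q=X[rt]; r=cv2.minAreaRect(Q[:,:2].astype(np.float32)); print('rail top',r,len(Q))
im=cv2.resize(p[0:175,300:470,::-1],None,fx=3.4,fy=3.4,interpolation=cv2.INTER_CUBIC); cv2.imwrite('pics/z2.png',im)
E
```

```text
cap (343.1333312988281, 324.5) 15.532898902893066 [ 0.4858 -0.2931  0.098 ] [ 0.4858 -0.2935  0.0989] [0.044 0.045 0.011]
bed ((0.57865309715271, 0.010885380208492279), (0.20981284976005554, 0.1546284407377243), 79.37362670898438) 0.01869894081232598
left edge yaw 79.09449 0.50550914 0.041471757
[(325, 165), (328, 165), (331, 165), (334, 165), (337, 165), (340, 166), (343, 166), (346, 166), (349, 166), (352, 166), (355, 166), (358, 166), (361, 166), (364, 166), (367, 166), (370, 166), (373, 166), (376, 166), (379, 166), (382, 166), (385, 166), (388, 166), (391, 166), (394, 166), (397, 166), (400, 166), (403, 166), (406, 166), (409, 166), (412, 166)]
rail top ((0.596050500869751, 0.015692956745624542), (0.1731613576412201, 0.026040859520435333), 79.80938720703125) 2570
```

View pics/z2.png

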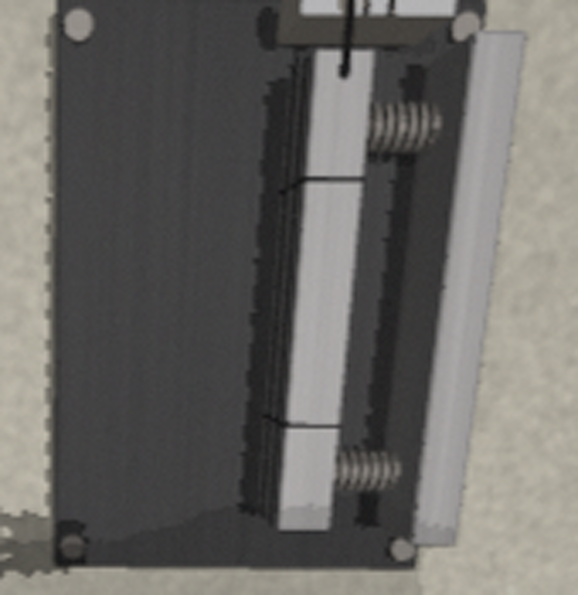

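```bash

python3 -m jog '{"claw":[0,0,0,0,0,0,0,0,0,0],"linear":[[-0.046,0.0075,0.017],[-0.046,0.0075,0.017],[-0.046,0.0075,0.017],[-0.046,0.0075,0.017],[-0.046,0.0075,0.017],[0,0,0.04],[0,0,0.04],[0,0,0],[0,0,0],[0,0,0]],"roll":[0,0,0,0,0,0,0,0,0,0]}'
python3 - <<'E'
from h import *
p,d,C=snap('wrist','w3'); to([.486,-.295,.081],-10)
E
```

```text
time: 4.0
tool_pos: [0.4871, -0.2963, 0.1392]
eef_rot: [0.001, 0.767, 0.642, 0.001]
force: [0.0, -0.3, 1.2]
grip_width: 1.0
t 4.05 pos [ 0.4871 -0.2964  0.1394] yawY -10.18 tilt [ 0.0031 -0.0011] F [-0.1 -0.1  0.9] gw 0.999 q7 0.64
  d_tool mm [ 1.2 -1.6 58.4] rollneeded -0.18
```

View pics/w3.png

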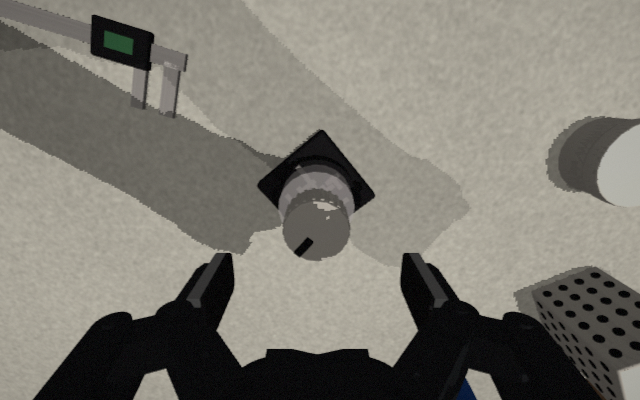

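```bash

python3 - <<'E'
from h import *
p,d,C=load('w3'); X=cloud('w',d,C)
cm=(d>0)&(X[...,2]>.092)&(X[...,2]<.105); cm[:180]=0;cm[270:]=0;cm[:,:270]=0;cm[:,360:]=0
v,u=np.nonzero(cm); cc,rr=cv2.minEnclosingCircle(np.c_[u,v].astype(np.float32))
print('cap',cc,rr,ray('w',*cc,.098,C).round(4),np.median(X[cm],0).round(4),np.ptp(X[cm],0).round(3))
c=ray('w',316,227,.098,C);print(c.round(4)); to([*c[:2],.081],-10)
b=ray('w',302,248,.098,C); print('bar ang',np.degrees(np.arctan2(*(b-c)[1::-1])))
E
```

```text
cap (315.55572509765625, 228.68885803222656) 34.03464126586914 [ 0.4864 -0.295   0.098 ] [ 0.4864 -0.2947  0.0987] [0.045 0.044 0.011]
[ 0.4869 -0.2938  0.098 ]
t 4.05 pos [ 0.4871 -0.2964  0.1394] yawY -10.18 tilt [ 0.0031 -0.0011] F [-0.1 -0.1  0.9] gw 0.999 q7 0.64
  d_tool mm [ 2.5 -0.9 58.4] rollneeded -0.18
bar ang -131.4384488000278
```

```bash

python3 -m jog '{"claw":[0,0,0,1,1,1,1,1,1,1,1],"linear":[[0.001,-0.001,0.025],[0,0,0.033],[0,0,0],[0,0,0],[0,0,0],[0,0,0],[0,0,0],[0,0,0],[0,0,0],[0,0,0],[0,0,0]],"roll":[0,0,0,0,0,0,0,0,0,0,0]}' 40
python3 - <<'E'
from h import *
to([.4864,-.295,.081],-10)
E
```

```text
time: 5.15
tool_pos: [0.4867, -0.2959, 0.0815]
eef_rot: [0.002, 0.767, 0.641, 0.001]
force: [1.9, 0.2, 6.7]
grip_width: 0.498
t 5.15 pos [ 0.4867 -0.2959  0.0815] yawY -10.24 tilt [ 0.0044 -0.0014] F [1.9 0.2 6.7] gw 0.498 q7 0.69
  d_tool mm [ 0.9 -0.5  0.5] rollneeded -0.24
```

```bash

python3 -m jog '{"claw":[1,1,1,1,1,1,1,1,1,1,1,1],"linear":[[0,0,0],[0,0,0],[0,0,0],[0,0,0],[0,0,0],[0,0,0],[0,0,0],[0,0,0],[0,0,0],[0,0,0],[0,0,0],[0,0,0]],"roll":[-8.4,-8.4,-8.4,-8.4,-8.4,-8.4,-8.4,-8.4,-8.4,-8.4,0,0]}'
python3 - <<'E'
from h import *
to([.4864,-.295,.081],70); print(bot.observe()['torque'],bot.observe()['joint_torque'])
E
```

```text
time: 6.35
tool_pos: [0.4855, -0.2974, 0.0812]
eef_rot: [0.002, 0.144, 0.99, -0.001]
force: [-1.3, -3.1, 8.4]
grip_width: 0.505
t 6.35 pos [ 0.4855 -0.2974  0.0812] yawY 73.4 tilt [ 0.003  -0.0028] F [-1.3 -3.1  8.4] gw 0.505 q7 1.88
  d_tool mm [-0.2  2.6  0.2] rollneeded 3.4
[-0.6815374   0.28435394 -0.1999235 ] [ -2.38974363 -53.33910584   1.02062669 -19.55681741  -0.67765379
   0.30441809   0.39920415]
```

```bash

python3 -m jog '{"claw":[1,1,1],"linear":[[0,0,0],[0,0,0],[0,0,0]],"roll":[-5,-2,0]}'
python3 - <<'E'
from h import *
to([.4864,-.295,.081],70); print(bot.observe()['torque'],bot.observe()['joint_torque'][6])
E
python3 -m jog '{"claw":[0,0,0,0,0,0],"linear":[[0,0,0],[0,0,0],[0,0,0],[0,0,-0.03],[0,0,-0.03],[0,0,0]],"roll":[0,0,0,8,2,0]}'
python3 - <<'E'
from h import *
p,d,C=snap('wrist','w4');snap('scene','s4');to([.4864,-.295,.081],70)
E
```

```text
time: 6.65
tool_pos: [0.4835, -0.2973, 0.0809]
eef_rot: [-0.0, 0.085, 0.996, -0.001]
force: [-7.3, -1.6, 13.2]
grip_width: 0.502
t 6.65 pos [ 0.4835 -0.2973  0.0809] yawY 80.3 tilt [-0.0004 -0.0015] F [-7.3 -1.6 13.2] gw 0.502 q7 1.98
  d_tool mm [-2.5  2.8 -0.1] rollneeded 10.3
[-0.66643973  1.48195605 -1.17424284] 1.5981317684054375
time: 7.25
tool_pos: [0.487, -0.296, 0.1428]
eef_rot: [0.003, 0.168, 0.986, -0.001]
force: [0.8, -0.6, 0.9]
grip_width: 0.997
t 7.35 pos [ 0.4854 -0.2949  0.1397] yawY 70.79 tilt [ 0.0012 -0.0003] F [-0.1 -0.  -0.2] gw 1.002 q7 1.82
  d_tool mm [-1.   0.2 58.7] rollneeded 0.79
```

View pics/w4.png

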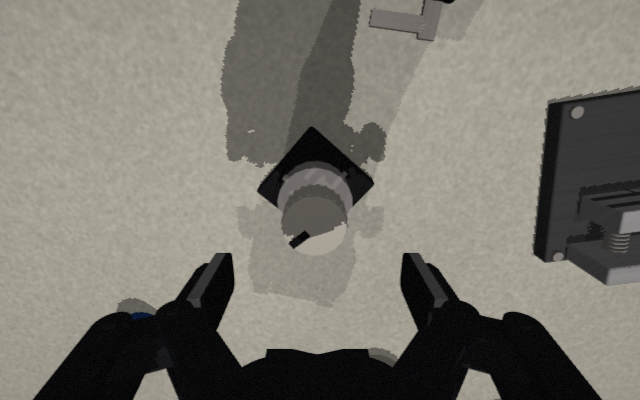

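```bash

python3 - <<'E'
from h import *
ims=[]
for f in('w3','w4'):
    p,d,C=load(f); X=cloud('w',d,C)
    cm=(d>0)&(X[...,2]>.092)&(X[...,2]<.105); cm[:180]=0;cm[270:]=0;cm[:,:270]=0;cm[:,360:]=0
    Q=X[cm]; c=np.array([.4864,-.295])
    g=p.max(2); dm=cm&(g<50); 
    D=X[dm][:,:2]; print(f,dm.sum(),Q.mean(0),D.mean(0)-c,np.degrees(np.arctan2(*(D.mean(0)-c)[::-1])),cv2.minAreaRect(D.astype(np.float32)))
    ims.append(cv2.resize(p[180:275,260:370,::-1],None,fx=3.5,fy=3.5,interpolation=cv2.INTER_CUBIC))
ps=load('s4')[0]; 
cv2.imwrite('pics/z4.png',np.hstack(ims)); cv2.imwrite('pics/z4s.png',cv2.resize(ps[160:220,180:250,::-1],None,fx=6,fy=6,interpolation=cv2.INTER_CUBIC))
E
```

```text
w3 166 [ 0.48639175 -0.29496399  0.09858551] [-0.00986103 -0.00970964] -135.44320808366288 ((0.4765692949295044, -0.3054982125759125), (0.013385172002017498, 0.006326594855636358), 40.50010681152344)
w4 153 [ 0.4841944  -0.29666171  0.09846391] [ 0.00345324 -0.01380867] -75.95955170436974 ((0.4899596869945526, -0.3091830313205719), (0.005509682931005955, 0.013403432443737984), 15.539257049560547)
```

View pics/z4.png

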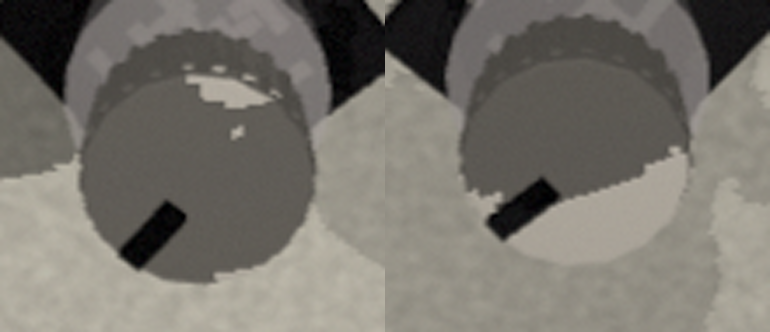

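View pics/z4s.png

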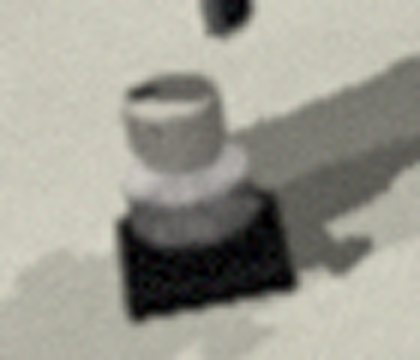

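```bash

python3 - <<'E'
from h import *
p,d,C=load('w3'); c=[ray('w',*q,.014,C)[:2] for q in [(321,131),(374,193),(258,187)]]
for f in('w3','w4'):
    p,d,C=load(f); m=(p.max(2)<45).astype(np.uint8); m[:125]=0; m[215:]=0; m[:,:253]=0;m[:,380:]=0
    n,l,st,ce=cv2.connectedComponentsWithStats(m); k=1+np.argmax(st[1:,4]); v,u=np.nonzero((l==k))
    P=np.array([ray('w',a,b,.014,C)[:2] for a,b in zip(u,v)],np.float32)
    h=cv2.convexHull(P); ap=cv2.approxPolyDP(h,.006,True)[:,0]; print(f,len(u)); 
    for i in range(len(ap)):
        e=ap[(i+1)%len(ap)]-ap[i]; print(ap[i].round(4),np.linalg.norm(e).round(4),np.degrees(np.arctan2(e[1],e[0])).round(1))
E
```

```text
w3 2918
[ 0.5385 -0.3106] 0.0767 119.1
[ 0.5012 -0.2437] 0.0752 -150.9
[ 0.4354 -0.2802] 0.0287 -65.5
[ 0.4473 -0.3063] 0.0735 -12.6
[ 0.5191 -0.3224] 0.0227 31.2
w4 2889
[ 0.4998 -0.2451] 0.0777 -150.2
[ 0.4324 -0.2837] 0.076 -58.7
[ 0.4718 -0.3487] 0.0207 28.0
[ 0.4901 -0.339 ] 0.0741 71.5
[ 0.5137 -0.2687] 0.0273 120.4
```

```bash

python3 - <<'E'
from h import *
for f in('w3','w4'):
    p,d,C=load(f); X=cloud('w',d,C)
    reg=np.zeros(d.shape,bool); reg[180:272,270:360]=True
    g=p.max(2).astype(int)
    bm=((g<45)&reg&(X[...,2]>.09)).astype(np.uint8); n,l,st,ce=cv2.connectedComponentsWithStats(bm); k=1+np.argmax(st[1:,4]); v,u=np.nonzero(l==k)
    B=np.array([ray('w',a,b,.098,C)[:2] for a,b in zip(u,v)],np.float32)
    (cx,cy),(w,h),a=cv2.minAreaRect(B)
    vx,vy,_,_=cv2.fitLine(B,cv2.DIST_L2,0,.01,.01).ravel(); 
    top=reg&(d>0)&(X[...,2]>.0965)&(X[...,2]<.1015); v,u=np.nonzero(top)
    T=np.array([ray('w',a,b,.098,C)[:2] for a,b in zip(u,v)],np.float32); (ox,oy),R=cv2.minEnclosingCircle(T); el=cv2.fitEllipse(cv2.convexHull(T))
    for o in((ox,oy),el[0]): print(f,'centre',np.round(o,4),'bar via centroid',np.degrees(np.arctan2(cy-o[1],cx-o[0])).round(1))
    print('R',R,el[1],'axis',np.degrees(np.arctan2(vy,vx)).round(1),w,h)
    # residual offset of centre from bar axis
    o=np.array(el[0]); print('perp mm',1000*((o-[cx,cy])@[-vy,vx]))
E
```

```text
w3 centre [ 0.4861 -0.2966] bar via centroid -136.3
w3 centre [ 0.4861 -0.2967] bar via centroid -136.6
R 0.02249099873006344 (0.043045781552791595, 0.044214196503162384) axis 39.4 0.014564541168510914 0.005405820440500975
perp mm 0.9770658158050338
w4 centre [ 0.4855 -0.2971] bar via centroid -64.8
w4 centre [ 0.4857 -0.2973] bar via centroid -65.4
R 0.02241963893175125 (0.043215684592723846, 0.044016312807798386) axis -69.2 0.0053846575319767 0.014287855476140976
perp mm -0.9005481993931141
```

Both fits put the bar at about 81° from the closed direction, compared with 80.2° at the stop. The moment also rose to 1.2 N m on the extra turn, so the cap is at its stop. Next is the bracket.

```bash

python3 -m jog '{"claw":[0,0,0,0,0,0,0,0,0,0,0,0,0,0,0,0],"linear":[[0.0104,0.0455,-0.0085],[0.0104,0.0455,-0.0085],[0.0104,0.0455,-0.0085],[0.0104,0.0455,-0.0085],[0.0104,0.0455,-0.0085],[0.0104,0.0455,-0.0085],[0.0104,0.0455,-0.0085],[0.0104,0.0455,-0.0085],[0.0104,0.0455,-0.0085],[0.0104,0.0455,-0.0085],[0.0104,0.0455,-0.0085],[0.0104,0.0455,-0.0085],[0.0104,0.0455,-0.0085],[0,0,0],[0,0,0],[0,0,0]],"roll":[0,0,0,0,0,0,0,0,0,0,0,0,0.9,0,0,0]}'
python3 - <<'E'
from h import *
p,d,C=snap('wrist','w5'); to([.552,.308,.025],69.9)
snap('top','t5')
E
```

```text
time: 8.95
tool_pos: [0.5521, 0.3062, 0.2484]
eef_rot: [-0.001, 0.176, 0.984, -0.001]
force: [0.1, -0.2, -0.5]
grip_width: 0.998
t 9.0 pos [0.5523 0.3058 0.2488] yawY 69.73 tilt [-0.0012 -0.0017] F [-0.1 -0.2  0.8] gw 0.997 q7 0.66
  d_tool mm [  0.9   2.4 223.8] rollneeded -0.17
```

View pics/w5.png

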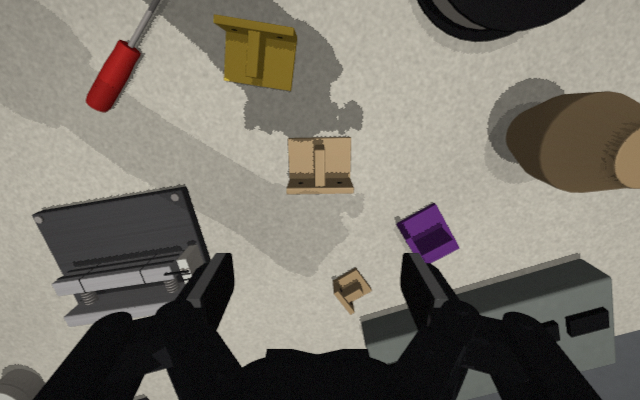

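View pics/t5.png

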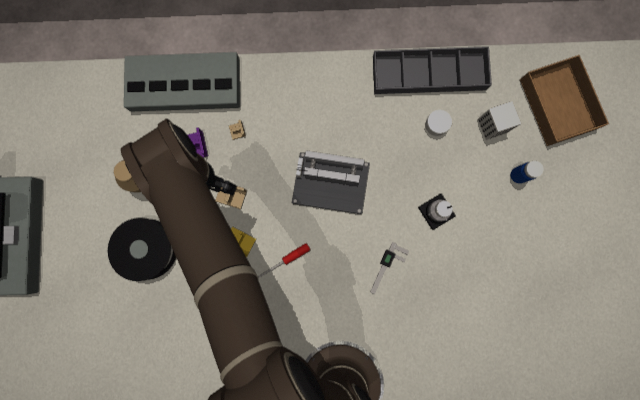

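```bash

python3 - <<'E'
from h import *
p,d,C=load('w5'); X=cloud('w',d,C); hsv=cv2.cvtColor(p,cv2.COLOR_RGB2HSV)
m=np.zeros(d.shape,bool); m[125:205,275:365]=True; m&=(hsv[...,1]>60)&(d>0)
for n,a,b in(('foot',.004,.012),('rib',.0435,.0475),('face',.0485,.055)):
    q=m&(X[...,2]>a)&(X[...,2]<b); print(n,q.sum(),cv2.minAreaRect(X[q][:,:2].astype(np.float32)),np.median(X[q][:,2]))
print('all',cv2.minAreaRect(X[m][:,:2].astype(np.float32)))
a=[ray('w',*q,.05,C) for q in((287,189),(353,188))]; print('face top outer',a)
# fixture rail lines here
im=cv2.resize(p[180:330,30:215,::-1],None,fx=4,fy=4,interpolation=cv2.INTER_CUBIC); cv2.imwrite('pics/z5.png',im)
p,d,C=load('t5'); g=p.max(2); X=cloud('t',d,C)
r=np.zeros(g.shape,bool); r[198:222,433:455]=True; cm=r&(d>0)&(X[...,2]>.09); v,u=np.nonzero(cm); cc,_=cv2.minEnclosingCircle(np.c_[u,v].astype(np.float32)); print(cc)
bm=cm&(g<70); v,u=np.nonzero(bm); o=ray('t',*cc,.098,C); b=ray('t',u.mean(),v.mean(),.098,C); print('bar',len(u),np.degrees(np.arctan2(*(b-o)[1::-1])))
p,d,C=load('top0'); g=p.max(2); X=cloud('t',d,C); cm=r&(d>0)&(X[...,2]>.09); v,u=np.nonzero(cm&(g<70)); b=ray('t',u.mean(),v.mean(),.098,C); print('bar before',len(u),np.degrees(np.arctan2(*(b-o)[1::-1])))
E
```

```text
foot 2168 ((0.5481657981872559, 0.31025993824005127), (0.07933145761489868, 0.05302432179450989), 70.57917785644531) 0.00871037318195068
rib 402 ((0.5517069101333618, 0.3085367977619171), (0.07625462114810944, 0.04477962851524353), 70.35806274414062) 0.04643144855675208
face 430 ((0.5757990479469299, 0.30058595538139343), (0.07948537915945053, 0.007991893216967583), 70.00176239013672) 0.05051317446788736
all ((0.5515052080154419, 0.30965888500213623), (0.08021721243858337, 0.060159336775541306), 70.24392700195312)
face top outer [array([0.56124713, 0.26494416, 0.05      ]), array([0.58693634, 0.33851994, 0.05      ])]
(443.68792724609375, 208.64764404296875)
bar 5 -70.71613421997758
bar before 7 -134.91356698073398
```

View pics/z5.png

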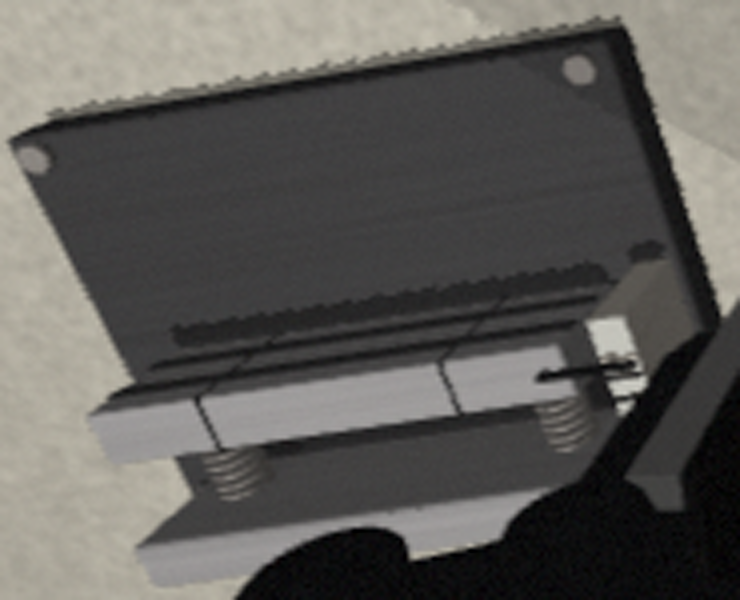

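```bash

python3 -m jog '{"claw":[0,0,0,0,0,0,0,0],"linear":[[0.006,0.003,0.03],[0,0,0.045],[0,0,0.045],[0,0,0.045],[0,0,0.03],[0,0,0],[0,0,0],[0,0,0]],"roll":[-0.5,0,0,0,0,0,0,0]}'
python3 - <<'E'
from h import *
p,d,C=snap('wrist','w6'); to([.5477,.3109,.024],70.2)
E
```

```text
time: 9.85
tool_pos: [0.5492, 0.3129, 0.0571]
eef_rot: [0.001, 0.171, 0.985, 0.001]
force: [-0.1, 0.6, -0.3]
grip_width: 1.001
t 9.9 pos [0.5492 0.3131 0.0573] yawY 70.31 tilt [0.0032 0.0021] F [0.4 0.3 0.7] gw 1.001 q7 0.66
  d_tool mm [ 0.7 -2.7 33.3] rollneeded 0.11
```

View pics/w6.png

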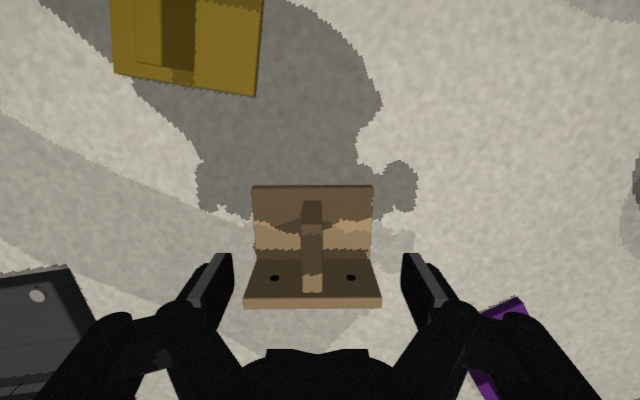

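```bash

python3 -m jog '{"claw":[0,0,0,0,1,1,1,1,1,1,1,1,1],"linear":[[0.001,-0.0027,0.015],[0,0,0.018],[0,0,0],[0,0,0],[0,0,0],[0,0,0],[0,0,0],[0,0,0],[0,0,0],[0,0,0],[0,0,0],[0,0,0],[0,0,0]],"roll":[0,0,0,0,0,0,0,0,0,0,0,0,0]}' 80
python3 - <<'E'
from h import *
p,d,C=snap('wrist','w7'); to([.5477,.3109,.024],70.2)
E
```

```text
time: 11.2
tool_pos: [0.546, 0.3106, 0.0221]
eef_rot: [0.0, 0.171, 0.985, 0.0]
force: [-0.7, -0.3, 5.4]
grip_width: 0.133
t 11.25 pos [0.546  0.3106 0.0221] yawY 70.34 tilt [0.0004 0.0003] F [-0.8  0.   5. ] gw 0.133 q7 0.66
  d_tool mm [-1.5  0.8 -1.9] rollneeded 0.14
```

View pics/w7.png

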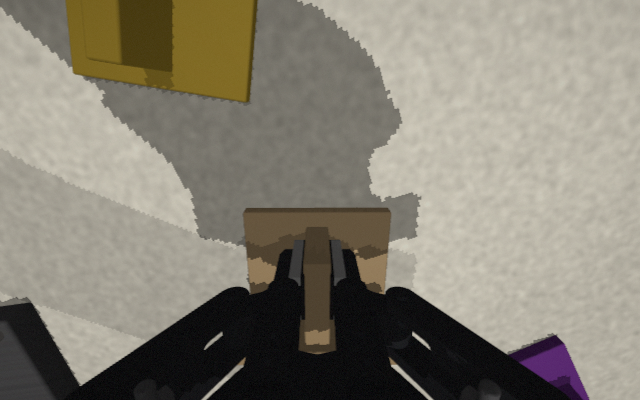

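```bash

python3 - <<'E'
from h import *
p,d,C=load('w2')
A=ray('w',300+303/3.4,180/3.4,.059,C);B=ray('w',300+285/3.4,426/3.4,.059,C)
A2=ray('w',300+365/3.4,180/3.4,.059,C);B2=ray('w',300+340/3.4,426/3.4,.059,C)
print('w2',A,B,'sep',np.linalg.norm(A-B),'mid',(A+B)/2,'back mid',(A2+B2)/2,'yaw',np.degrees(np.arctan2(*(A-B)[1::-1])))
p,d,C=load('w5')
# zoom4 offset (30,180): front-top corner of lines: (195,398) & (440,362); back ends (222,450),(462,413)
A=ray('w',30+440/4,180+362/4,.059,C);B=ray('w',30+195/4,180+398/4,.059,C)
print('w5',A,B,'sep',np.linalg.norm(A-B),'mid',(A+B)/2,'yaw',np.degrees(np.arctan2(*(A-B)[1::-1])))
p,d,C=load('top0')
# zoom offset (283,140) x4: lines (140,116..146),(252,132..162)
A=ray('w',283+137/4,140+146/4,.059,C);B=ray('w',283+252/4,140+163/4,.059,C)
print('top',A,B,'sep',np.linalg.norm(A-B),'mid',(A+B)/2,'yaw',np.degrees(np.arctan2(*(A-B)[1::-1])))
for o in([.5615,.0141],[.5639,.0134]): print('pred', np.array(o)+.025*np.array([np.cos(np.radians(-10.65)),np.sin(np.radians(-10.65))]))
E
```

```text
w2 [0.59416777 0.04942012 0.059     ] [ 0.57965177 -0.03121201  0.059     ] sep 0.08192835239817339 mid [0.58690977 0.00910405 0.059     ] back mid [0.60722091 0.0054551  0.059     ] yaw 79.79450150290747
w5 [0.59539791 0.05011343 0.059     ] [ 0.57994376 -0.0313524   0.059     ] sep 0.08291870416412787 mid [0.58767084 0.00938051 0.059     ] yaw 79.25856829165683
top [0.59243717 0.04800813 0.059     ] [ 0.57748108 -0.03376046  0.059     ] sep 0.08312513026129158 mid [0.58495913 0.00712384 0.059     ] yaw 79.63474715013976
pred [0.58606936 0.00947977]
pred [0.58846936 0.00877977]
```

```bash

python3 -m jog '{"claw":[1,1,1,1,1,1,1,1,1,1,1,1,1,1,1],"linear":[[0,0,-0.03],[0,0,-0.045],[0,0,-0.045],[-0.008,-0.048,0],[-0.008,-0.048,0],[-0.008,-0.048,0],[-0.008,-0.048,0],[-0.008,-0.048,0],[-0.008,-0.048,0],[0,0,0.03],[0,0,0.025],[0,0,0],[0,0,0],[0,0,0],[0,0,0]],"roll":[0,-4.5,-4.6,0,0,0,0,0,0,0,0,0,0,0,0]}'
python3 - <<'E'
from h import *
p,d,C=snap('wrist','w8'); to([.5405,.0177,.043],79.4); snap('scene','s8'); snap('top','t8')
E
```

```text
time: 12.75
tool_pos: [0.5411, 0.019, 0.088]
eef_rot: [0.001, 0.092, 0.996, 0.0]
force: [-0.2, -0.0, -1.8]
grip_width: 0.129
t 12.8 pos [0.541  0.0189 0.0879] yawY 79.48 tilt [0.0019 0.0003] F [-1.  -0.3 -0.3] gw 0.127 q7 1.29
  d_tool mm [ 0.3 -1.3 44.9] rollneeded 0.08
```

View pics/w8.png

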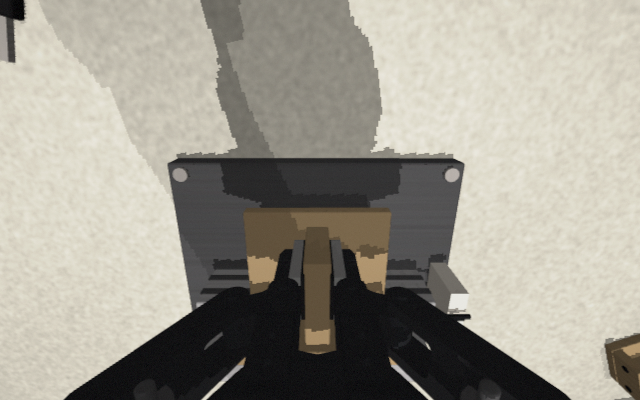

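View pics/s8.png

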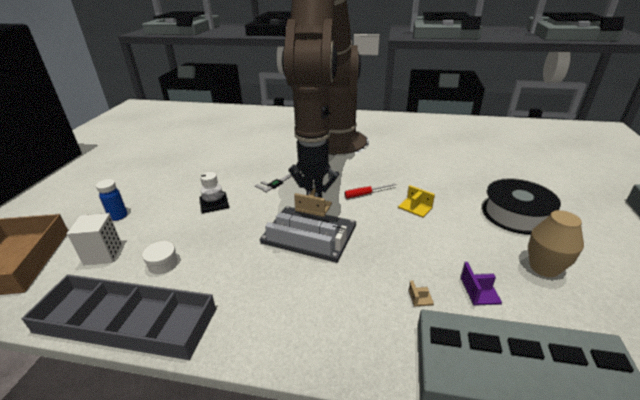

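```bash

python3 - <<'E'
from h import *
p,d,C=load('w8'); X=cloud('w',d,C)
fy=np.array([np.cos(np.radians(79.4)),np.sin(np.radians(79.4))]); fx=np.array([fy[1],-fy[0]])
rf=np.array([.5872,.0090])
hsv=cv2.cvtColor(p,cv2.COLOR_RGB2HSV)
for r in(180,200,230,260):
    c=np.nonzero((d[r]>0)&(abs(X[r,:,2]-.018)<.006))[0]
    print(r,'bed edges',c.min(),c.max(),[( (ray('w',k,r,.018,C)[:2]-rf)@fy).round(4) for k in(c.min()-.5,c.max()+.5)])
tan=(hsv[...,1]>70)&(abs(X[...,2]-.074)<.008)&(d>0)
for r in(212,220,232):
    c=np.nonzero(tan[r])[0]; z=np.median(X[r,c,2]); print(r,'foot',c.min(),c.max(),z,[( (ray('w',k,r,.0738,C)[:2]-rf)@fy).round(4) for k in(c.min()-.5,c.max()+.5)])
e=[ray('w',*q,.0738,C)[:2] for q in((246,208.5),(389,209))]
dd=e[1]-e[0]; print('foot back edge yaw',np.degrees(np.arctan2(dd[1],dd[0])),np.linalg.norm(dd),'face x rel rail',[( (q-rf)@fx+.06).round(4) for q in e])
E
```

```text
180 bed edges 170 461 [np.float64(-0.1035), np.float64(0.1052)]
200 bed edges 173 457 [np.float64(-0.1038), np.float64(0.1048)]
230 bed edges 178 452 [np.float64(-0.1038), np.float64(0.1048)]
260 bed edges 183 447 [np.float64(-0.1039), np.float64(0.1048)]
212 foot 244 390 0.07386075208818824 [np.float64(-0.0375), np.float64(0.0415)]
220 foot 244 389 0.07448489384407433 [np.float64(-0.0379), np.float64(0.0413)]
232 foot 245 388 0.07456039027479278 [np.float64(-0.0379), np.float64(0.0414)]
foot back edge yaw 79.27028391208624 0.07652923759806378 face x rel rail [np.float64(-0.0129), np.float64(-0.0127)]
```

```bash

python3 -m jog '{"claw":[1,1,1,1,1],"linear":[[0,-0.0013,0.02],[0,0,0.02],[0,0,0.005],[0,0,0],[0,0,0]],"roll":[0,0,0,0,0]}'
python3 - <<'E'
from h import *
to([.5405,.0177,.0401],79.4)
E
python3 -m jog '{"claw":[1,1,1,1,1],"linear":[[0,0,0.0015],[0,0,0.001],[0,0,0.001],[0,0,0],[0,0,0]],"roll":[0,0,0,0,0]}'
python3 - <<'E'
from h import *
to([.5405,.0177,.0401],79.4)
E
```

```text
time: 13.4
tool_pos: [0.5405, 0.0174, 0.0425]
eef_rot: [0.0, 0.092, 0.996, 0.0]
force: [0.8, -0.1, -1.1]
grip_width: 0.131
t 13.4 pos [0.5405 0.0174 0.0425] yawY 79.44 tilt [0.0009 0.0001] F [ 0.8 -0.1 -1.1] gw 0.131 q7 1.3
  d_tool mm [0.1 0.3 2.4] rollneeded 0.04
time: 13.9
tool_pos: [0.5406, 0.0174, 0.04]
eef_rot: [0.001, 0.092, 0.996, 0.0]
force: [-3.9, -0.0, 13.6]
grip_width: 0.127
t 13.9 pos [0.5406 0.0174 0.04  ] yawY 79.44 tilt [0.0015 0.0003] F [-3.9 -0.  13.6] gw 0.127 q7 1.3
  d_tool mm [ 0.1  0.3 -0.1] rollneeded 0.04
```

```bash

python3 -m jog '{"claw":[1,1,1,1,1,1,1],"linear":[[0,0,-0.0007],[-0.003,0,0],[-0.003,0,0],[-0.003,0,0],[-0.002,0,0],[0,0,0],[0,0,0]],"roll":[0,0,0,0,0,0,0]}'
python3 - <<'E'
from h import *
to([.5405+.983*.0128,.0177-.184*.0128,.0401],79.4)
E
python3 -m jog '{"claw":[1,1,1,1,1],"linear":[[-0.002,0,0],[-0.002,0,0],[-0.002,0,0],[0,0,0],[0,0,0]],"roll":[0,0,0,0,0]}'
python3 - <<'E'
from h import *
p,d,C=snap('wrist','w9');snap('scene','s9');snap('top','t9')
to([.5405+.983*.0128,.0177-.184*.0128,.0401],79.4)
E
```

```text
time: 14.6
tool_pos: [0.5496, 0.0159, 0.0401]
eef_rot: [-0.001, 0.092, 0.996, 0.0]
force: [-8.1, 2.1, 14.3]
grip_width: 0.13
t 14.6 pos [0.5496 0.0159 0.0401] yawY 79.47 tilt [-0.0022  0.0007] F [-8.1  2.1 14.3] gw 0.13 q7 1.3
  d_tool mm [-3.6  0.1 -0. ] rollneeded 0.07
time: 15.1
tool_pos: [0.5533, 0.0152, 0.0401]
eef_rot: [-0.003, 0.092, 0.996, 0.0]
force: [-16.6, 3.6, 23.5]
grip_width: 0.125
t 15.25 pos [0.5533 0.0152 0.0401] yawY 79.48 tilt [-0.0063  0.0011] F [-17.    2.4  23. ] gw 0.131 q7 1.31
  d_tool mm [ 0.2  0.1 -0. ] rollneeded 0.08
```

View pics/w9.png

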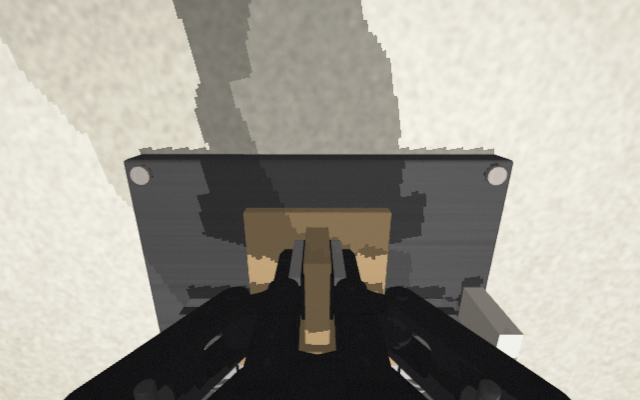

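```bash

python3 - <<'E'
from h import *
p=load('s9')[0]; a=cv2.resize(p[185:265,255:365,::-1],None,fx=5,fy=5,interpolation=cv2.INTER_CUBIC); cv2.imwrite('pics/z9.png',a)
p=load('t9')[0]; a=cv2.resize(p[140:220,283:383,::-1],None,fx=5,fy=5,interpolation=cv2.INTER_CUBIC); cv2.imwrite('pics/z9t.png',a)
E
```

```text
(no output)
```

View pics/z9.png

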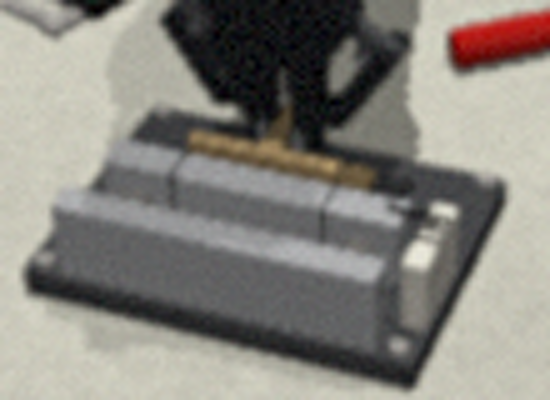

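View pics/z9t.png

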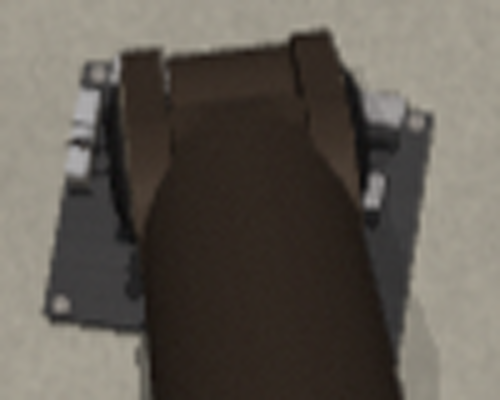

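```bash

python3 -m jog '{"claw":[1,1,1,1],"linear":[[0,0,-0.001],[-0.001,0,0],[0,0,0],[0,0,0]],"roll":[0,0,0,0]}'
python3 - <<'E'
from h import *
to([.5405+.983*.0128,.0177-.184*.0128,.0401],79.4)
snap('scene','s10')
ims=[]
for f in('scene0','s10'):
    p=load(f)[0]; ims.append(cv2.resize(p[200:250,310:360,::-1],None,fx=8,fy=8,interpolation=cv2.INTER_CUBIC))
cv2.imwrite('pics/z10.png',np.hstack(ims))
E
```

```text
time: 15.65
tool_pos: [0.5545, 0.015, 0.0402]
eef_rot: [-0.003, 0.092, 0.996, 0.0]
force: [-11.9, 2.3, 12.3]
grip_width: 0.127
t 15.65 pos [0.5545 0.015  0.0402] yawY 79.47 tilt [-0.006  0.001] F [-11.9   2.3  12.3] gw 0.127 q7 1.31
  d_tool mm [1.5 0.1 0.1] rollneeded 0.07
```

View pics/z10.png

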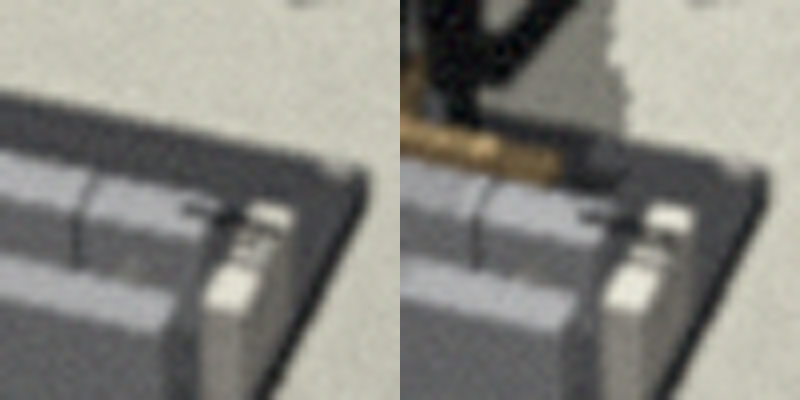

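```bash

python3 -m jog '{"claw":[1,1,1,1,1,1,1],"linear":[[-0.002,0,0],[-0.002,0,-0.0003],[-0.002,0,0],[-0.002,0,-0.0003],[0,0,0],[0,0,0],[0,0,0]],"roll":[0,0,0,0,0,0,0]}'
python3 - <<'E'
from h import *
to([.5405+.983*.0128,.0177-.184*.0128,.0401],79.4)
snap('scene','s11')
p=load('s11')[0]; a=cv2.resize(p[200:250,310:360,::-1],None,fx=8,fy=8,interpolation=cv2.INTER_CUBIC);b=cv2.resize(p[200:250,260:310,::-1],None,fx=8,fy=8,interpolation=cv2.INTER_CUBIC)
cv2.imwrite('pics/z11.png',np.hstack([b,a]))
# rail back-top edge position: phase correlation along the rail top region
E
```

```text
time: 16.4
tool_pos: [0.5607, 0.0139, 0.0402]
eef_rot: [-0.005, 0.092, 0.996, 0.0]
force: [-16.4, 4.0, 12.3]
grip_width: 0.128
t 16.4 pos [0.5607 0.0139 0.0402] yawY 79.49 tilt [-0.0093  0.0011] F [-16.4   4.   12.3] gw 0.128 q7 1.31
  d_tool mm [7.8 0.1 0.2] rollneeded 0.09
```

View pics/z11.png

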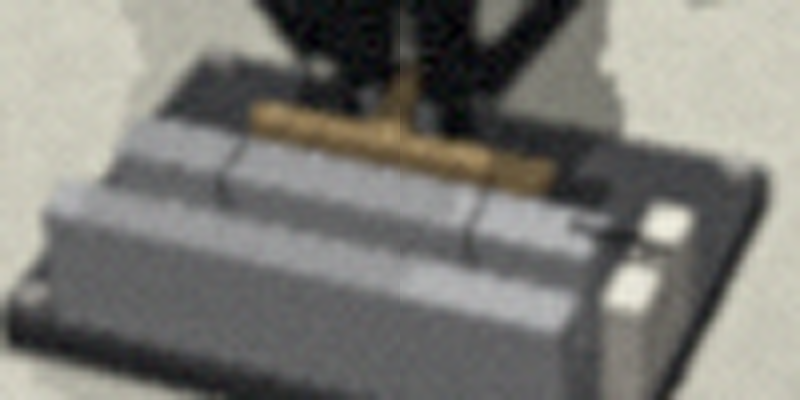

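```bash
cat > rail.py <<'E'
from h import *
fy=np.array([np.cos(np.radians(79.4)),np.sin(np.radians(79.4))]); fx=np.array([fy[1],-fy[0]]); rf=np.array([.5872,.0090])
def rail(f):
    p,d,C=load(f); g=cv2.cvtColor(p,cv2.COLOR_RGB2GRAY).astype(float); out=[]
    for y in np.arange(-.06,.0651,.005):
        if abs(abs(y)-.041)<.004: continue
        # sample brightness along the rail's top from fixture x=-5..+60mm (at z=.059); edge bright->dark at rear edge
        xs=np.arange(.008,.042,.0004); P=[proj('s',[*(rf+fx*x+fy*y),.059],C) for x in xs]
        P=np.array(P,np.float32); prof=cv2.remap(g.astype(np.float32),P[:,0].reshape(1,-1),P[:,1].reshape(1,-1),cv2.INTER_LINEAR)[0]
        prof=cv2.GaussianBlur(prof.reshape(1,-1),(0,0),3)[0]; dg=np.gradient(prof); k=np.argmin(dg[4:-4])+4
        w=-dg[max(0,k-4):k+5]; out.append(xs[max(0,k-4):k+5]@w/w.sum())
    return np.array(out)
if __name__=='__main__':
    import sys
    r0=rail('scene0')
    for f in sys.argv[1:]:
        r=rail(f); print(f,'rear edge mm',(np.median(r0)*1e3).round(2),'shift',(np.median(r-r0)*1e3).round(2),((r-r0)*1e3).round(1))
E
python3 rail.py s9 s10 s11
```

```text
s9 rear edge mm 21.23 shift 2.01 [3.9 4.8 0.8 4.  1.2 0.8 0.4 2.  2.4 2.8 3.6 3.5 0.8 0.8 3.2 2.  3.6 2.4
 2.  2.4 0.5 0.8 1.2]
s10 rear edge mm 21.23 shift 3.2 [4.  4.8 4.  4.4 2.4 1.2 2.4 3.2 5.2 3.2 4.8 3.2 1.2 1.2 3.6 0.8 3.6 5.2
 3.6 2.8 1.2 2.8 0.8]
s11 rear edge mm 21.23 shift 8.83 [ 8.8 10.   8.8  9.6  8.   8.8  8.4  9.6  9.6 11.6 10.   8.7  8.8  9.2
  8.   9.2 10.4 10.   8.8  9.6  8.8  8.4  8.8]
```

```bash

python3 -m jog '{"claw":[1,1,1,1,1,1,1,1,1,1],"linear":[[-0.001,0,0],[-0.0005,0,0],[0,0,0],[0,0,0],[0,0,0],[0,0,0],[0,0,0],[0,0,0],[0,0,0],[0,0,0]],"roll":[0,0,0,0,0,0,0,0,0,0]}'
python3 - <<'E'
from h import *
to([.5405+.983*.0128,.0177-.184*.0128,.0401],79.4); print(bot.observe()['torque'])
snap('scene','s12');snap('wrist','w12');snap('top','t12')
p=load('s12')[0]; a=cv2.resize(p[195:250,255:365,::-1],None,fx=7,fy=7,interpolation=cv2.INTER_CUBIC)
cv2.imwrite('pics/z12.png',a)
E
python3 rail.py s12
```

```text
time: 17.45
tool_pos: [0.5614, 0.0137, 0.0403]
eef_rot: [-0.005, 0.092, 0.996, 0.0]
force: [-19.0, 4.7, 16.0]
grip_width: 0.132
t 17.45 pos [0.5614 0.0137 0.0403] yawY 79.49 tilt [-0.0108  0.0013] F [-19.    4.7  16. ] gw 0.132 q7 1.31
  d_tool mm [8.5 0.1 0.3] rollneeded 0.09
[ 0.864315    3.47124266 -0.1821542 ]
s12 rear edge mm 21.23 shift 10.4 [ 9.9 12.4 11.6 10.4 10.8  9.6  8.  10.8 10.4 11.2 10.4 11.2  9.6  8.8
 11.6  9.2 10.8 10.4  8.  10.8  8.5  8.8  9.6]
```

View pics/z12.png

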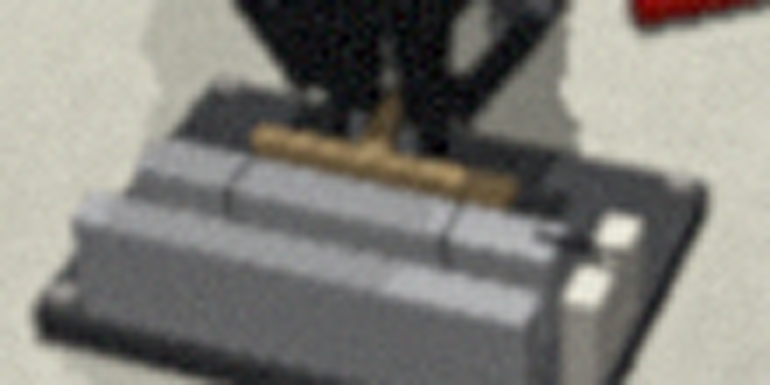

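View pics/w12.png

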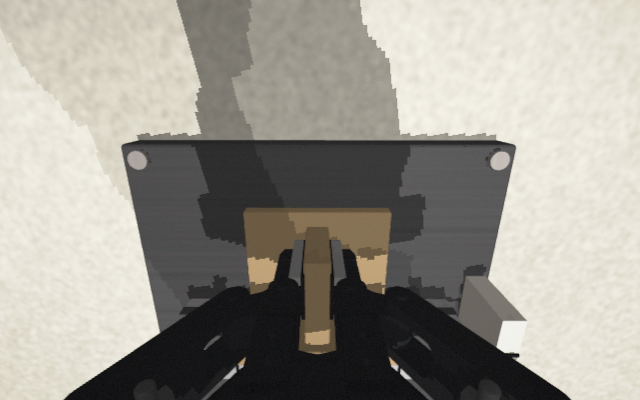

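```bash

python3 - <<'E'
from rail import *
p,d,C=load('s12'); X=cloud('s',d,C)
c=rf+fx*.010
for y in(-.041,-.04,.04,.041): print(y,'rail top front',proj('s',[*(c+fy*y),.059],C).round(1),'bracket face top',proj('s',[*(c+fy*y),.068],C).round(1))
hsv=cv2.cvtColor(p,cv2.COLOR_RGB2HSV); m=(hsv[...,1]>60)&(hsv[...,0]>8)&(hsv[...,0]<28); m[:195]=0;m[250:]=0;m[:,:255]=0;m[:,345:]=0
q=m&(d>0); v,u=np.nonzero(q); print(u.min(),u.max(),v.min(),v.max())
for a,b in zip(u,v):
    if a%4==0: print((a,b),((X[b,a,:2]-rf)@fx*1e3).round(1),((X[b,a,:2]-rf)@fy*1e3).round(1),(X[b,a,2]*1e3).round(1))
E
```

```text
-0.041 rail top front [290.7 216.7] bracket face top [290.4 213.8]
-0.04 rail top front [291.  216.8] bracket face top [290.8 213.9]
0.04 rail top front [320.4 223.3] bracket face top [320.3 220.4]
0.041 rail top front [320.8 223.4] bracket face top [320.7 220.5]
291 328 195 224
(np.int64(320), np.int64(195)) -12.8 31.4 126.6
(np.int64(312), np.int64(208)) -14.8 8.1 81.3
(np.int64(312), np.int64(209)) -12.0 9.2 80.3
(np.int64(308), np.int64(210)) -22.2 -6.5 66.6
(np.int64(312), np.int64(210)) -13.8 8.4 75.8
(np.int64(308), np.int64(211)) -21.3 -6.2 64.0
(np.int64(312), np.int64(211)) -12.2 8.9 73.9
(np.int64(308), np.int64(212)) -17.1 -4.4 64.2
(np.int64(292), np.int64(213)) 5.0 -39.0 67.6
(np.int64(296), np.int64(213)) -58.7 -59.7 19.0
(np.int64(308), np.int64(213)) -12.2 -2.3 64.9
(np.int64(292), np.int64(214)) 9.2 -37.0 67.8
(np.int64(296), np.int64(214)) 6.0 -27.4 68.1
(np.int64(300), np.int64(214)) -58.9 -47.7 18.4
(np.int64(308), np.int64(214)) -6.4 0.2 66.4
(np.int64(292), np.int64(215)) 10.0 -36.8 65.3
(np.int64(296), np.int64(215)) 10.6 -25.3 68.6
(np.int64(300), np.int64(21
[... 1199 characters left out ...]
3 64.6
(np.int64(316), np.int64(220)) 8.4 27.8 65.0
(np.int64(320), np.int64(220)) 10.6 39.4 69.6
(np.int64(324), np.int64(220)) -44.2 28.5 27.8
(np.int64(312), np.int64(221)) 10.0 17.6 60.4
(np.int64(316), np.int64(221)) 11.3 29.0 64.3
(np.int64(320), np.int64(221)) 9.2 38.7 65.3
(np.int64(324), np.int64(221)) -42.0 29.4 26.3
(np.int64(328), np.int64(221)) -46.0 39.1 26.0
(np.int64(316), np.int64(222)) 10.4 28.5 60.4
(np.int64(320), np.int64(222)) 10.0 39.0 62.9
(np.int64(324), np.int64(222)) -35.4 31.9 28.4
(np.int64(328), np.int64(222)) -42.5 40.4 25.5
(np.int64(320), np.int64(223)) 9.4 38.7 59.3
(np.int64(324), np.int64(223)) -33.5 32.6 26.6
(np.int64(328), np.int64(223)) -47.4 38.5 18.2
```

The depth readings show the foot plate top at about 26 mm near its rear edge, so the bracket is flat. The face top is at 68 mm and spans about ±40 mm along the rail. The rail shift is about 8.5–10.4 mm, and the face is against it. Now I hold.

```bash

for i in 1 2; do python3 -m jog '{"claw":[1,1,1,1,1,1,1,1,1,1,1,1,1,1,1,1,1,1,1,1],"linear":[[0,0,0],[0,0,0],[0,0,0],[0,0,0],[0,0,0],[0,0,0],[0,0,0],[0,0,0],[0,0,0],[0,0,0],[0,0,0],[0,0,0],[0,0,0],[0,0,0],[0,0,0],[0,0,0],[0,0,0],[0,0,0],[0,0,0],[0,0,0]],"roll":[0,0,0,0,0,0,0,0,0,0,0,0,0,0,0,0,0,0,0,0]}'; done
python3 - <<'E'
from h import *
to([.5405+.983*.0128,.0177-.184*.0128,.0401],79.4)
snap('scene','s13');snap('scene','s14')
p=load('s13')[0]/2.+load('s14')[0]/2.; a=cv2.resize(p[205:250,315:355,::-1].astype(np.uint8),None,fx=12,fy=12,interpolation=cv2.INTER_CUBIC)
from rail import fx,fy,rf
C=load('s13')[2]
cv2.imwrite('pics/z13.png',a)
for n,x in(('line6',.016),('line14',.024),('ptr at 10',.020)): print(n,[((proj('s',[*(rf+fx*x+fy*y),.056],C)-[315,205])*12).round(0) for y in(.09,.102)])
E
python3 rail.py s13 s14
```

```text
time: 19.6
tool_pos: [0.5614, 0.0137, 0.0403]
eef_rot: [-0.005, 0.092, 0.996, 0.0]
force: [-19.1, 4.3, 15.2]
grip_width: 0.128
time: 21.6
tool_pos: [0.5614, 0.0137, 0.0402]
eef_rot: [-0.005, 0.092, 0.996, 0.0]
force: [-18.1, 4.2, 16.0]
grip_width: 0.127
t 21.6 pos [0.5614 0.0137 0.0402] yawY 79.49 tilt [-0.0109  0.0013] F [-18.1   4.2  16. ] gw 0.127 q7 1.31
  d_tool mm [8.4 0.1 0.2] rollneeded 0.09
line6 [array([285., 301.]), array([342., 313.])]
line14 [array([273., 324.]), array([330., 337.])]
ptr at 10 [array([279., 312.]), array([336., 325.])]
s13 rear edge mm 21.23 shift 9.99 [10.  12.   8.1 12.  11.6 10.   8.8 10.8  9.7 11.6 10.4  8.8  8.9  8.8
 11.2  9.6 11.6 10.4  9.2 10.4  8.8 10.   9.2]
s14 rear edge mm 21.23 shift 10.37 [10.4 12.   9.2 10.4 11.6 10.4 10.  11.6  9.7 10.8 10.8  9.6  9.2  9.6
 10.8  9.6 10.8 11.2  8.8 10.8  8.8 10.4  9.2]
```

View pics/z13.png

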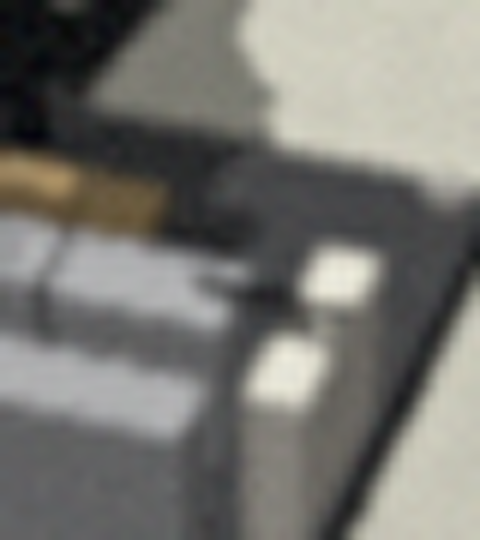

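```bash
python3 - <<'E'
from h import *
print(bot.close_job()); to([.56,.014,.04])
E
```

```text
the job is handed in; nothing more can be done
None
the job is handed in; nothing more can be done
```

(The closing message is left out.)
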